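Check a sprung belt tensioner against its scale

TASK

The belt is off the bench drive: check its sprung tensioner. Push the roller arm through its travel until the thin follower hand that it pushes along the scale stands in the gap of the clip, hold it there for about a second, then ease the arm back to its rest stop without letting it snap, and come away clear, so that the follower hand is left standing in the gap. Move the follower hand only by means of the arm, never with the gripper, and leave everything else lying where it is.

Things in the scene. Friction and masses are not known exactly. Their poses are not given: they have to be found in the camera images.
- drive_unit: fixed grey base plate, 12 mm thick. Origin: on the arm's vertical pivot axis, at table height; z up. Plate spans x -235 to 170, y -150 to 150 mm. Two belt pulleys (top 74 mm) at (95,80), (105,-85). At the -x end a pale arc scale, radius 165-231 mm about the pivot, ticks each 0.1 rad of travel (long at 0, 0.5, 1). Arm at travel q points along 2.642 + q rad (anticlockwise from +x)
- tensioner (a joint): arm angle, rad: 0 at rest stop, grows anticlockwise seen from above, end stop 1.0. Sprung towards 0: 0.4 N m at 0 plus 0.8 N m per rad (3 N at the roller at rest, 8 N at 0.8 rad); let go, it snaps back. Aluminium arm bar 24 mm wide, 28 to 40 mm above the table, reaches 135 mm from the pivot to an upright roller; dark hub 48 mm across on the pivot, top 52 mm
- roller (a point): centre of the top of the grey roller at the arm's end, 90 mm above the table, 135 mm from the pivot axis. Upright cylinder, diameter 44 mm, 40 to 90 mm above the table, not spinning (a 16 mm steel stub stands 4 mm higher). The place to push, on its clockwise side. x points outwards along the arm, z up
- tensioner_line (a point): point on the arm's centre line prolonged onto the scale, 200 mm from the pivot, 20 mm above the table; it stands over the follower's tip when the arm pushes the follower
- follower: thin dark steel hand (drag pointer) 6 mm wide, 205 mm long, 18 to 22 mm above the table, under the arm; upright lug (top 40 mm) 85 mm from the pivot. Origin on the pivot axis at table height, x along the hand. The arm meets the lug when both point the same way, then pushes the hand along; the hand stays by friction when the arm goes back. Starts 0.02 to 0.2 rad ahead of the resting arm
- follower_tip (a point): point on the follower hand over the scale, 200 mm from the pivot, 20 mm above the table
- clip: fixed steel clip on the scale, a U seen from above: two prongs (radius 188 to 222 mm, each 6 mm wide) with a 28 mm gap between, 26 to 36 mm above the table, joined by a foot beyond radius 219 mm. The follower hand passes freely under the prongs. Origin on the pivot axis at table height, x along the middle of the gap, z up; 0.35 to 0.85 rad of arm travel past rest
- oil_bottle: white oil bottle with black cap, 42 mm across, 95 mm tall, standing on the base plate about 110 mm from the pivot; bystander
- wrench: steel open wrench 170 mm long lying beside the base plate, on the table; bystander
- hammer: hammer 240 mm long lying on the table beside the base plate; bystander
- tack_tray: open wooden tray 130 x 100 x 40 mm, at a side of the table; bystander
- mug: white mug, 80 mm across, 90 mm tall, at a side of the table; bystander
- tape_roll: brown cardboard-coloured disc, 100 mm across, 45 mm tall, at a side of the table; bystander
- wood_block: dark wooden block 140 x 70 x 45 mm, at a side of the table; bystander

How it is judged (in metres and radians):
On the way:
1. the arm is held at the clip: its centre line within 13 mm of the middle of the gap at the scale for 0.5 s (y of tensioner_line in the frame of clip between -0.013 and 0.013 m), for 0.5 s.
At the end, for the whole second after the job is handed in: The follower hand stands in the gap of the clip (its tip within 12 mm of the gap's middle) and the tensioner arm is back at its rest stop (within 0.05 rad) and still (y of follower_tip in the frame of clip between -0.012 and 0.012 m and value of joint tensioner below 0.05 rad and velocity of joint tensioner between -0.05 and 0.05 rad/s); the robot touches nothing.
It fails at once if the arm snaps back (faster than 3 rad/s) (velocity of joint tensioner below -3 rad/s).
It fails at once if the gripper or arm pushes the follower hand directly (contact force between any of the fingers, the arm and follower above 1 N).
It fails at once if a bystander is moved by more than 30 mm (distance of any of oil_bottle, wrench, hammer, tack_tray, mug, tape_roll, wood_block from where it was at the start of the episode above 0.03 m).
It also fails if it takes over 42 s, if anything falls off the work surface, if the arm or the gripper's body presses on something with over 40 N, if the wrist force passes 120 N, or if a joint passes its speed limit or range.

ROBOT

A 6-joint arm with a two-finger parallel gripper is mounted at the origin on the work surface. World frame = base frame: x ahead of the robot, y to its left, z up, the work surface at z = 0. Lengths are in m, angles in degrees, forces in N, time in s.
With the tool pointing down it reaches from about 0.35 to 0.875 m from the base axis. Payload 4.2 kg.
Tool frame: the origin (TCP) lies midway between the tips of the shut fingers; the grasp point (between the pads) lies 19 mm behind it; z points along the fingers, y is the line along which they close (so a half turn about z gives the same grasp; the last joint's range is limited). The gripper opens to 87 mm and grips with 3 to 60 N. Pads are 19 mm wide; open, the fingers measure 117 mm over their backs; the gripper's body (75 mm by 190 mm) begins 51 mm behind the grasp point.
Start: joints at [88.384, 22.042, 0.453, 0, -68.411, -14.817], TCP at [0.177, 0.599, 0.223] pointing down, gripper open.
Joint ranges: [-179.83, 179.83], [-69.29, 118.12], [-61.27, 80.66], [-181.25, 117.63], [-171.15, -9.14], [-177.46, 177.46]. Speed limits (degrees/s): [159.86, 159.86, 180, 180, 180, 180].

INTERFACE

Orientations are given as [roll, pitch, yaw] about the fixed x, y, z axes, in that order (R = Rz(yaw) Ry(pitch) Rx(roll)).
In Python, from workcell import env gives the robot as it stands. The module is installed in compiled form; this text tells all that it offers. Calls block until the motion is done:
- env.goto(position, orientation): joint-space move of the TCP to a pose.
- env.move_straight(position, rotation=None, rate=0.15, force_limit=None): straight line of the TCP; rotation=None keeps the orientation; rate is the mean speed in m/s. With force_limit (N) it stops when the force on the tool has changed by that much, and returns True; else False.
- env.set_joints(angles): joint-space move.
- env.gripper_to(opening, grasp_force=None): opening from 0.0 (shut) to 1.0 (fully open); grasp_force is the grip in N (None keeps the last); returns when the fingers have stopped.
- env.dwell(seconds).
- env.inverse_kinematics(position, orientation): joint angles nearest the present ones, or None.
- env.read_state(): the state.
- env.grab_frame(name): name is "scene" or "top" or "wrist"; returns a dict with "image" (420x560x3 uint8, blue, green, red), "fx", "fy", "cx", "cy" (pixels), "position" and "orientation" of the camera in the world. Camera axes: x right, y up, looking along -z (the intrinsics and any distortion apply to the point x, -y, -z); pixel columns grow to the right and rows downward; lengths in m; the calibration is good to about 2 mm. A picture is of the moment at which its call begins. There is no depth.
A pose or a line that the arm cannot do raises env.Unreachable and nothing moves.
- env.close_job(): hands the job in; it is judged then, once.
Trained networks look in a picture, given as the dict that the camera call returned (one of the last four; its "shot" number tells which), for a name from the list of things; names that differ only in an ending like _2 or _b are one class to them, and where a whole thing is asked for, a point or a joint stands for the part that bears it (a point fixed in the world has none). Each returns a list of dicts, best first, with "score" (0 to 1); they miss things now and then, are a little off and sometimes report something else, mostly with a low value. They report only what shows in the picture. A call takes as long as a camera call.
- env.search_frame(picture, thing): "xyz" ([x, y, z] in m, in world coordinates, good to about 4 mm: the middle of the surface that is visible of it).
- env.trace(picture, thing): "mask" (420x560 bool, what is visible of it).
The state is a dict: "clock": time; "joint_positions": joint angles; "qvel": joint speeds; "joint_torque": joint torques, N m; "position": TCP position; "tool_rot": TCP orientation; "force": force on the tool from outside, world axes, zero at the start; "wrist_torque": the same for the moment, N m; "opening": opening from 0.0 (shut) to 1.0 (fully open); "finger_force": force on a finger pad.
Only numpy, scipy, OpenCV 4.12 (cv2) and the standard library are available. Lean on these libraries where they do the work, as an engineer would, in place of code of your own. Each camera call takes 0.05 s, during which the arm holds its last target. There are 200 camera calls.

## Working session

There is one attempt and no reset: what is moved stays moved. The work goes in short steps, each a Python script; the robot and the scene stay as the last script left them, time stands still between calls to the robot, and variables do not carry over. Pictures are saved under pics/ and viewed, at most 10 in all, crops included, and the job is handed in when it is done.

```bash
mkdir -p pics; python3 - <<'E'
from workcell import env
import cv2,numpy as np
for n in("top","scene"):
    p=env.grab_frame(n); cv2.imwrite(f"pics/{n}0.png",p["image"])
    print(n,p["fx"],p["fy"],p["cx"],p["cy"],p["position"],p["orientation"],[k for k in p])
    for t in("drive_unit","roller","tensioner","follower","follower_tip","clip","oil_bottle","wrench","hammer","tack_tray","mug","tape_roll","wood_block"):
        print(t,[(np.round(d["xyz"],3).tolist(),round(d["score"],2)) for d in env.search_frame(p,t)[:2]])
print(env.read_state())
E
```

```text
top 392.47929720478754 392.47929720478754 282.06562566303785 214.56661380958334 [3.54907454e-01 1.13878401e-03 1.23766134e+00] [  9.28736224   0.83473393 -90.46889759] ['image', 'fx', 'fy', 'cx', 'cy', 'position', 'orientation', 'shot']
drive_unit [([0.539, -0.174, 0.015], 0.63)]
roller [([0.516, -0.152, 0.05], 0.77), ([0.539, -0.176, 0.013], 0.71)]
tensioner [([0.516, -0.148, 0.056], 0.57)]
follower []
follower_tip [([0.422, -0.138, 0.02], 0.36)]
clip [([0.381, -0.254, 0.042], 0.48)]
oil_bottle [([0.688, -0.156, 0.076], 0.71)]
wrench []
hammer [([0.661, -0.379, 0.023], 0.57)]
tack_tray [([0.396, -0.52, 0.004], 0.65)]
mug [([0.573, 0.509, 0.048], 0.97), ([0.516, 0.015, 0.007], 0.34)]
tape_roll [([0.386, 0.502, 0.042], 0.93)]
wood_block [([0.567, -0.508, 0.046], 0.77)]
scene 410.70008461393337 410.70008461393337 291.0420069456377 216.20177000403538 [ 1.27619436 -0.32413325  1.05096093] [39.25057158  0.70729727 64.94075333] ['image', 'fx', 'fy', 'cx', 'cy', 'position', 'orientation', 'shot']
drive_unit [([0.585, -0.19, 0.01], 0.79), ([0.395, -0.515, 0.002], 0.24)]
roller [([0.52, -0.14
[... 524 characters left out ...]
4], 0.74)]
{'clock': 1.4, 'joint_positions': array([ 8.83861633e+01,  2.20418894e+01,  4.52858077e-01,  9.59311479e-04,
       -6.84109187e+01, -1.48183571e+01]), 'qvel': array([ 0.02766675,  0.09012945, -0.04436315, -0.09802454, -0.02101918,
       -0.07512497]), 'joint_torque': array([ 6.29257806e-05, -3.90469229e+01,  1.87607878e+01,  4.22432452e+00,
        1.53475162e-02, -1.58536011e-05]), 'position': array([0.17675774, 0.59946858, 0.22255194]), 'tool_rot': array([-1.79999724e+02, -8.49566080e-04, -1.64318409e+01]), 'force': array([ 1.00451564, -0.66258473, -0.8195506 ]), 'wrist_torque': array([-0.00878656, -0.01357087,  0.00465231]), 'finger_force': 0.0, 'opening': 1.0007088562241262}
```

View pics/top0.png

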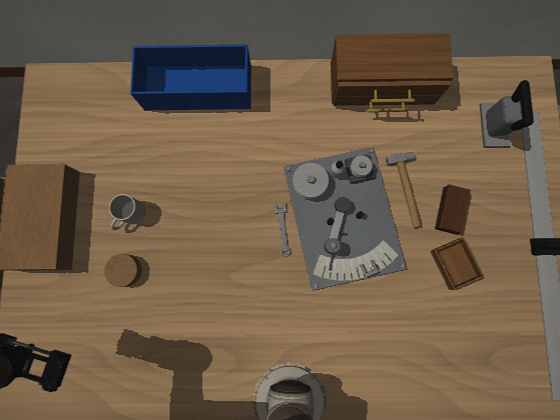

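View pics/scene0.png

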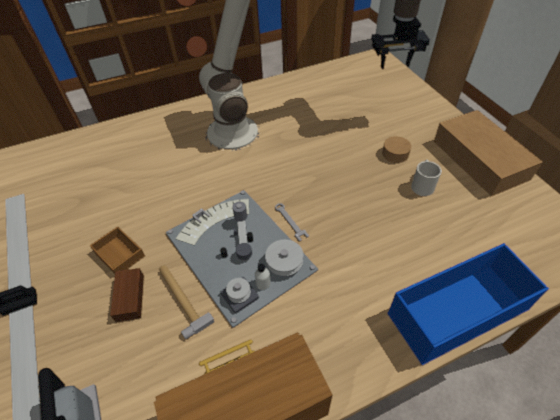

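Top view: hub at about (344,205), roller (333,245), clip (370,267), and the travel direction is to the right in the picture. I'll move above the scale for a close look.

```bash
cat > h.py <<'E'
from workcell import env
import cv2,numpy as np
from scipy.spatial.transform import Rotation as R
def rot(p): return R.from_euler("xyz",p["orientation"],degrees=True).as_matrix()
def proj(p,X):
    c=(np.atleast_2d(X)-p["position"])@rot(p)
    return np.c_[p["cx"]+p["fx"]*c[:,0]/-c[:,2], p["cy"]-p["fy"]*c[:,1]/-c[:,2]]
def back(p,uv,z):
    uv=np.atleast_2d(uv); d=np.c_[(uv[:,0]-p["cx"])/p["fx"],-(uv[:,1]-p["cy"])/p["fy"],-np.ones(len(uv))]@rot(p).T
    return p["position"]+d*((z-p["position"][2])/d[:,2])[:,None]
E
python3 - <<'E'
from h import *
p=env.grab_frame("top")
print(back(p,(344,205),.052),back(p,(333,244),.09))
env.gripper_to(0.0)
env.goto([.47,-.17,.36],[180,0,-95])
w=env.grab_frame("wrist"); cv2.imwrite("pics/w1.png",w["image"])
print({k:w[k] for k in w if k!="image"})
for t in("drive_unit","roller","tensioner","follower","follower_tip","clip","tensioner_line"):
    print(t,[(np.round(d["xyz"],3).tolist(),round(d["score"],2)) for d in env.search_frame(w,t)[:2]])
s=env.read_state();print(s["clock"],s["position"],s["joint_positions"],s["tool_rot"])
np.save("w1.npy",w,allow_pickle=True)
E
```

```text
[[ 0.57667149 -0.17334783  0.052     ]] [[ 0.4540226  -0.13179423  0.09      ]]
{'fx': 325.2008916709882, 'fy': 325.2008916709882, 'cx': 279.8619149806459, 'cy': 207.4089985484116, 'position': array([ 0.46242753, -0.25481805,  0.52191246]), 'orientation': array([-1.78415035e+01, -6.24180975e-02,  1.75043253e+02]), 'shot': 4}
drive_unit [([0.537, -0.203, 0.015], 0.9)]
roller [([0.517, -0.15, 0.053], 0.9)]
tensioner [([0.515, -0.156, 0.053], 0.94), ([0.424, -0.14, 0.022], 0.29)]
follower [([0.426, -0.136, 0.023], 0.78)]
follower_tip [([0.429, -0.136, 0.025], 0.82), ([0.515, -0.152, 0.053], 0.54)]
clip [([0.378, -0.248, 0.036], 0.56)]
tensioner_line [([0.515, -0.149, 0.05], 0.63)]
6.3083 [ 0.47004845 -0.16989775  0.35998387] [-1.22606766e+00  5.64460172e+00 -2.02801168e+00  2.05308947e-04
 -8.23292151e+01 -3.75998128e+00] [ 1.79998189e+02 -3.22942151e-04 -9.49860215e+01]
```

View pics/w1.png

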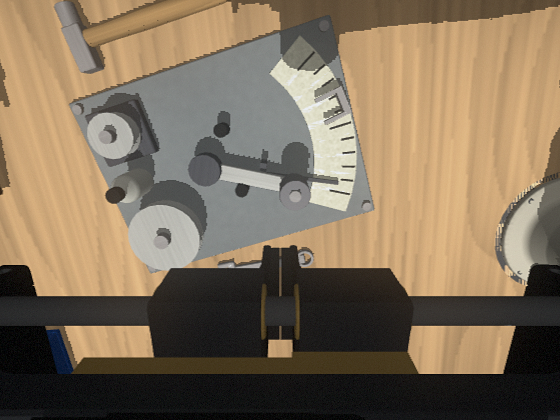

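```bash
python3 - <<'E'
from h import *
from scipy.optimize import least_squares
w=np.load("w1.npy",allow_pickle=True).item()
loc=np.array([[-235,-150,12],[-235,150,12],[170,-150,12],[0,0,52]])/1e3
uv=np.array([[326,14],[374,208],[71,103],[205,169]])
def W(a,l): return np.c_[R.from_euler("z",a[2]).apply(l)]+[a[0],a[1],0]
r=least_squares(lambda a:(proj(w,W(a,loc))-uv).ravel(),[.577,-.173,.22]); print(r.x,r.fun.round(1))
np.save("pose.npy",r.x)
im=w["image"].copy(); big=cv2.resize(im[0:240,180:400],None,fx=2.5,fy=2.5,interpolation=cv2.INTER_CUBIC)
def draw(q,r0,r1,z,c):
    ang=2.642+q; l=np.array([[r0*np.cos(ang),r0*np.sin(ang),z],[r1*np.cos(ang),r1*np.sin(ang),z]])
    a,b=((proj(w,W(r.x,l))-[180,0]+.5)*2.5).round().astype(int); cv2.line(big,tuple(map(int,a)),tuple(map(int,b)),c,1)
for q in np.arange(0,1.01,.1): draw(q,.215,.24,.013,(0,0,255))
cv2.imwrite("pics/c1.png",big)
rl=back(w,(294,195),.094)[0]-[*r.x[:2],0]; print(np.hypot(*rl[:2]),np.arctan2(rl[1],rl[0])%6.283-r.x[2]-2.642)
d=[x for x in env.trace(w,"clip")] if 0 else None
E
```

```text
[ 0.58064564 -0.17044202  0.21706035] [ 3.4 -1.9  1.6  1.1 -4.1  1.1 -1.   1.4]
0.13276223064877601 0.001522860904712875
```

View pics/c1.png

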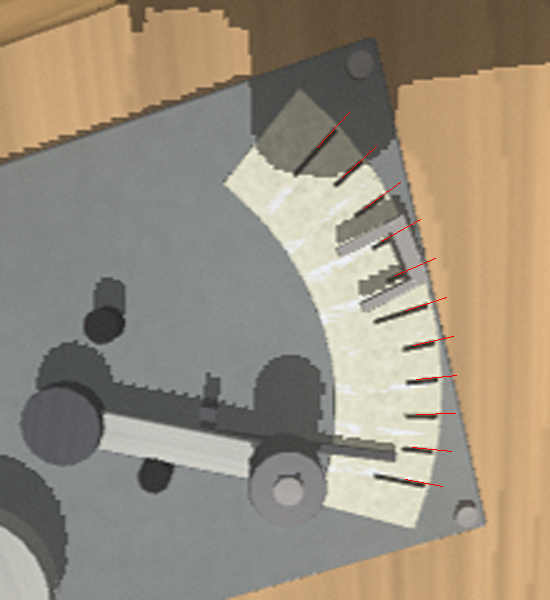

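```bash
python3 - <<'E'
from h import *
w=np.load("w1.npy",allow_pickle=True).item(); a=np.load("pose.npy")
for pt in [(337,250),(363,305),(350,277.5),(370,233),(394,290),(382,261.5),(390,454)]:
    z=.02 if pt[1]==454 else .036
    l=back(w,np.array(pt)/2.5+[180,0],z)[0][:2]-a[:2]; print(pt,np.hypot(*l).round(4),(np.arctan2(l[1],l[0])%6.283-a[2]-2.642).round(3))
E
```

```text
(337, 250) 0.1881 0.744
(363, 305) 0.1892 0.562
(350, 277.5) 0.1879 0.653
(370, 233) 0.2085 0.735
(394, 290) 0.2085 0.569
(382, 261.5) 0.2078 0.653
(390, 454) 0.2013 0.074
```

```bash
cat >> h.py <<'E'
A=np.load("pose.npy")
def pose(q,t,r=.135,z=.055):
    th=A[2]+2.642+q; u=np.array([np.cos(th),np.sin(th)]); v=np.array([-u[1],u[0]])
    return [*(A[:2]+r*u+t*v),z],[180,0,(np.degrees(th)+90+180)%360-180]
def arc(q0,q1,off,rate,n):
    for q in np.linspace(q0,q1,n+1)[1:]: env.move_straight(*pose(q,-off),rate=rate)
E
python3 - <<'E'
from h import *
env.goto(*pose(0,-.065,z=.15))
env.move_straight(*pose(0,-.065))
print(env.read_state()["force"])
hit=env.move_straight(*pose(0,-.02),rate=.03,force_limit=2.5)
s=env.read_state(); x=np.array(s["position"][:2])
p0=np.array(pose(0,0)[0][:2]); off=np.linalg.norm(x-p0); print(hit,off,s["force"],s["clock"])
off=min(max(off,.026),.042)
arc(0,.63,off,.06,6)
s=env.read_state();print(s["force"],s["clock"]); np.save("off.npy",off)
w=env.grab_frame("wrist"); cv2.imwrite("pics/w2.png",w["image"]); np.save("w2.npy",w,allow_pickle=True)
t=env.grab_frame("top"); np.save("t2.npy",t,allow_pickle=True)
cv2.imwrite("pics/t2.png",cv2.resize(t["image"][190:300,275:415],None,fx=5,fy=5,interpolation=cv2.INTER_CUBIC))
E
```

```text
[0.01440245 0.69900285 0.0921134 ]
True 0.033520216042054185 [-0.48048811  3.48160431  2.08751863] 9.025
[ 2.34498798  6.70706178 -1.15807189] 11.375
```

View pics/w2.png

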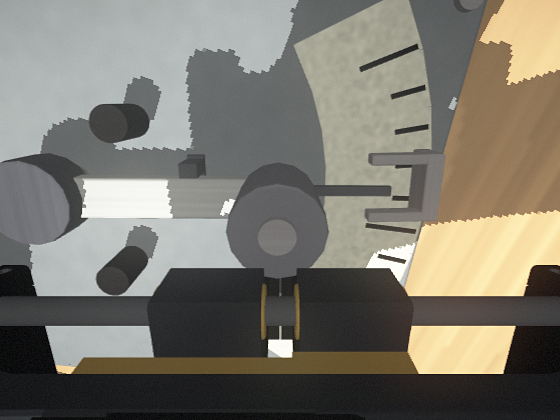

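View pics/t2.png

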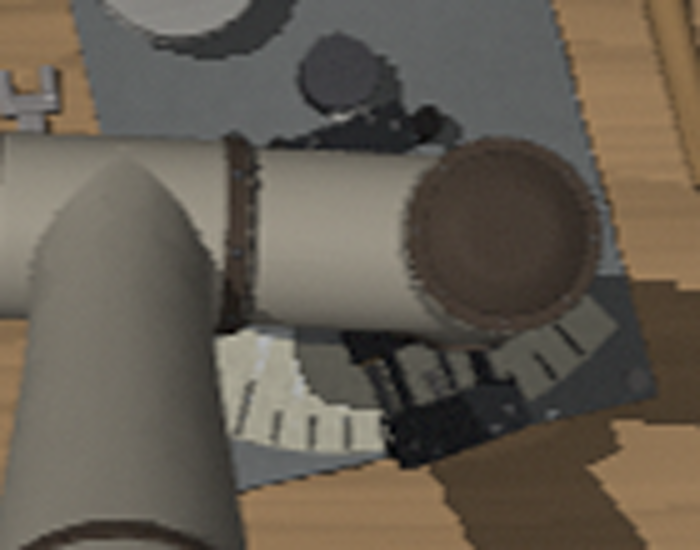

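The follower tip (390,190) stands between the prongs ((370,158) and (370,214)). I'll put numbers on the offset.

```bash
python3 - <<'E'
from h import *
w=np.load("w2.npy",allow_pickle=True).item(); a=A.copy()
for pt,z in [((22,204),.052),((277,237),.094),((389,190.5),.022),((330,190),.022),((370,158.5),.036),((367,215),.036),((410,157),.036),((410,215),.036)]:
    l=back(w,pt,z)[0][:2]-a[:2]; print(pt,np.hypot(*l).round(4),(np.arctan2(l[1],l[0])%6.283-a[2]-2.642).round(3))
E
```

```text
(22, 204) 0.0016 -2.772
(277, 237) 0.1342 0.622
(389, 190.5) 0.2031 0.626
(330, 190) 0.1665 0.628
(370, 158.5) 0.187 0.745
(367, 215) 0.1871 0.566
(410, 157) 0.2092 0.736
(410, 215) 0.2124 0.574
```

```bash
python3 - <<'E'
from h import *
off=float(np.load("off.npy"))
arc(.63,.657,off,.03,1)
env.dwell(1.2)
arc(.657,0,off,.06,7)
s=env.read_state();print(s["force"],s["clock"])
env.move_straight(pose(0,-off-.03)[0],rate=.04)
print(env.read_state()["force"])
env.move_straight(pose(0,-off-.03,z=.2)[0])
env.goto([.47,-.17,.36],[180,0,-95])
w=env.grab_frame("wrist"); np.save("w3.npy",w,allow_pickle=True)
cv2.imwrite("pics/w3.png",cv2.resize(w["image"][0:240,180:400],None,fx=2.5,fy=2.5,interpolation=cv2.INTER_CUBIC))
print(env.read_state()["clock"])
E
```

```text
[ 1.46339416  3.03567607 -1.3878782 ] 15.5167
[-0.02657556  0.67079833 -0.5568157 ]
18.3583
```

View pics/w3.png

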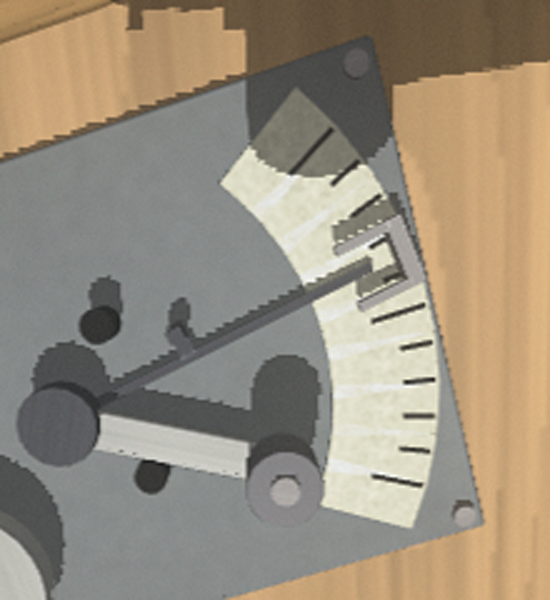

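The follower tip at (370,264) stands mid-gap, between the prongs at about (370,233) and (370,302). The roller arm is back at its rest position, and the gripper is clear.

```bash
python3 -c "
from workcell import env
print(env.close_job())"
```

```text
the job is handed in; nothing more can be done
None
```

The job is handed in (no verdict returned): I held the arm at the clip for 1.2 s and eased it back to rest, and the last picture shows the follower hand mid-gap, the arm at its stop and the gripper clear.

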